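# Put the dial case away on edge in the lined slot

### The job

Take the flat aluminium dial case off its sloping black stand and put it away in the walnut rack: stand it upright on its lower edge in the slot that has the steel liner, all the way down and not sticking out of either end of the slot. Keep it the same way up, lower it gently to the bottom rather than letting it drop, and do not disturb the two short pieces already in the rack or the other things lying on the worktop.

Things in the scene. Friction and masses are not known exactly. Their poses are not given: they have to be found in the camera images.
- case: Dial case: flat aluminium slab 12 thick (x), 110 wide (y), 120 mm high (z), 0.17-0.35 kg, six white watch dials on its +x face, top 35 mm plain; may be gripped firmly across its thickness. Origin: centre of its lower edge face. At the start it leans 35 deg from vertical on the stand, its top away from the robot, dials facing up and towards it.
- stand: Fixed black sloping stand on a 130 x 110 x 8 mm foot. Origin: centre of the foot's underside. A 90 mm wide backrest holds the lower 55 mm of the case's -x face; above that the case is free on both sides. A ledge lip 4 mm before its +x face rises 8 mm above its lower edge: pull the case out along its slope. Case origin starts at stand x = 40, z = 30 mm.
- rack: Fixed walnut rack 245 long (x), 140 wide (y), 57 mm high. Origin: centre of its underside. Seven 17 mm dividers on a 12 mm floor leave six slots 21 mm wide, 45 mm deep, along y, open at the ends and top, centres at x = -95, -57, -19, 19, 57, 95 mm.
- liner: Steel liner fixed in one rack slot (rack x = -95, -19 or 57 mm), the destination: two 136 mm long sheets on the slot's sides, 17 mm clear between, lips above the dividers flared to a 34 mm mouth, tops 56 mm over the slot floor. Origin: centre of the slot floor, 12 mm above the table, on which the case is to stand; x across the slot, y along it, z up.
- short_board: Loose wooden board, 14 x 100 x 72 mm high, standing on edge in another slot of the rack; to be left alone. Origin: centre of its lower edge face; z up.
- short_tray: Loose black plastic flat tray, 14 x 84 x 66 mm high, standing on edge in another slot of the rack; to be left alone. Origin: centre of its lower edge face; z up.
- holder: Black plastic movement holder on the green mat, 64 mm across, 25 mm high; leave alone. Origin: centre of its underside.
- driver_a: Chrome screwdriver lying on the green mat, about 130 mm long, 13 mm thick; leave alone. Origin: about its middle, on the underside; its x points to the blade tip.
- driver_b: Second, identical chrome screwdriver on the green mat; leave alone. Same origin and axes.
- loupe: Steel loupe standing on the worktop beyond the rack and stand, 44 mm across, 45 mm high; leave alone. Origin: centre of its underside.
- dome: Round glass dome standing on the worktop beyond the rack and stand, 100 mm across, about 100 mm high with its knob; leave alone. Origin: centre of its underside.
Mind the look-alikes: they are no part of the job. Of the things that look like the case, the smallest one is meant.

How it is judged:
At the end, for the whole second after the job is handed in: Case on its lower edge in the lined slot, origin within 7 mm across, 22 along, 6 in height of the liner's; upright within 8 deg, parallel within 8.5 deg, at rest. Short pieces moved under 20 mm, tilted under 17 deg; holder, screwdrivers, loupe, dome moved under 30 mm (x of case in the frame of liner between -0.007 and 0.007 m and y of case in the frame of liner between -0.022 and 0.022 m and z of case in the frame of liner between -0.006 and 0.006 m and angle between case's own z axis and vertical below 0.14 rad and angle between the x axis of case and the x axis of liner, either way round below 0.15 rad and linear speed of case below 0.02 m/s and distance of each of short_board, short_tray from where it was at the start of the episode below 0.02 m and angle between each of short_board, short_tray's own z axis and vertical below 0.3 rad and distance of each of holder, driver_a, driver_b, loupe, dome from where it was at the start of the episode below 0.03 m); the robot touches nothing.
It fails at once if the case is dropped: within the lined slot or just above it (lower edge under 70 mm over the slot floor) it moves faster than 0.5 m/s (horizontal distance between case and liner below 0.04 m and z of case in the frame of liner below 0.07 m and linear speed of case above 0.5 m/s).
It fails at once if a short piece in the rack is knocked over or pushed more than 20 mm (not (distance of short_board from where it was at the start of the episode below 0.02 m) or not (angle between short_board's own z axis and vertical below 0.3 rad) or not (distance of short_tray from where it was at the start of the episode below 0.02 m) or not (angle between short_tray's own z axis and vertical below 0.3 rad)).
It fails at once if the holder, a screwdriver, the loupe or the dome is moved more than 30 mm (not (distance of holder from where it was at the start of the episode below 0.03 m) or not (distance of driver_a from where it was at the start of the episode below 0.03 m) or not (distance of driver_b from where it was at the start of the episode below 0.03 m) or not (distance of loupe from where it was at the start of the episode below 0.03 m) or not (distance of dome from where it was at the start of the episode below 0.03 m)).
It also fails if it takes over 43 s, if anything falls off the work surface, if the arm or the gripper's body presses on something with over 40 N, if the wrist force passes 120 N, or if a joint passes its speed limit or range.

### The arm

A 6-joint arm with a two-finger parallel gripper is mounted at the origin on the work surface. World frame = base frame: x ahead of the robot, y to its left, z up, the work surface at z = 0. Lengths are in m, angles in rad, forces in N, time in s.
With the tool pointing down it reaches from about 0.275 to 0.725 m from the base axis. Payload 15.9 kg.
Tool frame: the origin (TCP) lies midway between the tips of the shut fingers; the grasp point (between the pads) lies 19 mm behind it (arm.pinch_z is the y of the grasp point in the tool frame, in m); y points along the fingers, z is the direction in which the jaws open and shut, and the axes are right-handed (so a half turn about y gives the same grasp; the last joint's range is limited). The gripper opens to 85 mm and grips with 20 to 120 N. Pads are 22 mm wide; open, the fingers measure 114 mm over their backs; the gripper's body (76 mm by 85 mm) begins 54 mm behind the grasp point. The pads swing forward as they close: fully open they stand 13 mm farther back than shut.
Start: joints at [-1.113, 0.213, -0.034, 1.323, 0, 1.571], TCP at [0.221, -0.449, 0.231] pointing down, gripper open.
Joint ranges: [-2.98, 2.98], [-0.74, 1.72], [-1.14, 1.35], [-2.1, 2.04], [-1.57, 1.44], [-3.14, 3.14]. Speed limits (rad/s): [1.89, 1.89, 2.39, 2.57, 3.14, 3.14].

### API

Orientations are given as a unit quaternion [w, x, y, z].
In Python, from workcell import arm gives the robot as it stands. Calls block until the motion is done:
- arm.reach(position, orientation): joint-space move of the TCP to a pose.
- arm.servo_line(position, attitude=None, max_speed=0.15): straight line of the TCP; attitude=None keeps the orientation; max_speed is the mean speed in m/s.
- arm.movej(angles): joint-space move.
- arm.move_gripper(opening): opening from 0.0 (shut) to 1.0 (fully open); the grip force is fixed at half the most; returns when the fingers have stopped.
- arm.hold(seconds).
- arm.inverse_kinematics(position, orientation): joint angles nearest the present ones, or None.
- arm.capture(name): name is "scene" or "top"; returns the picture (420x560x3 uint8, blue, green, red); there is no depth.
- arm.calibration(name): a dict with "vertical_fov" (degrees; the focal length in pixels is half the picture's height over the tangent of half this angle, whatever the lens; pixels are square), "cx", "cy" (the principal point, pixels), "k1" (the pictures are not rectified: a ray, as slopes to the right and down, at radius r is drawn at 1 + k1 r^2 times it, then the intrinsics apply), "R" (3x3) and "t" (3): a world point X has camera coordinates R X + t. Camera axes: x right, y down, z forward; pixel columns grow to the right and rows downward; lengths in m; the calibration is good to about 2 mm. A picture is of the moment at which its call begins. calibration takes no time and is no camera call.
A pose or a line that the arm cannot do raises arm.MotionError and nothing moves.
- arm.hand_in(): hands the job in, once; it reports no verdict.
Readings, each from a call of its own:
- arm.read_time(): time.
- arm.read_qpos(): joint angles.
- arm.read_qd(): joint speeds.
- arm.read_effort(): joint torques, N m.
- arm.read_position(): TCP position.
- arm.read_ee_rot(): TCP orientation.
- arm.read_force(): force on the tool from outside, world axes, zero at the start.
- arm.read_wrist_torque(): the same for the moment, N m.
- arm.read_width(): opening from 0.0 (shut) to 1.0 (fully open).
Only numpy, scipy, OpenCV 4.12 (cv2) and the standard library are available. Lean on these libraries where they do the work, as an engineer would, in place of code of your own. Each camera call takes 0.05 s, during which the arm holds its last target.

## Working session

There is one attempt and no reset: what is moved stays moved. The work goes in short steps, each a Python script; the robot and the scene stay as the last script left them, time stands still between calls to the robot, and variables do not carry over. Pictures are saved under pics/ and viewed, and the job is handed in when it is done.

```bash
mkdir -p pics; python3 - <<'E'
from workcell import arm
import cv2
for n in("scene","top"):
    cv2.imwrite(f"pics/{n}0.png",arm.capture(n)); print(n,arm.calibration(n))
print(arm.read_time(),arm.pinch_z,arm.read_ee_rot(),arm.read_position())
E
```

```text
scene {'vertical_fov': 45.06228387892339, 'cx': 273.6791800987919, 'cy': 205.38512514159996, 'k1': 0.037112260260181794, 'R': array([[ 0.53697531,  0.84349335, -0.01328466],
       [ 0.69572779, -0.45170266, -0.55850475],
       [-0.47709576,  0.29066075, -0.82939494]]), 't': array([-0.22115558, -0.30678292,  1.51449293])}
top {'vertical_fov': 50.37256455550734, 'cx': 279.84912254157524, 'cy': 202.13556175756582, 'k1': -0.10474445864084045, 'R': array([[-0.02253867, -0.99974012, -0.00342158],
       [-0.99762973,  0.0227134 , -0.06495399],
       [ 0.06501482,  0.0019495 , -0.99788239]]), 't': array([-0.01682228,  0.47984552,  1.12754923])}
0.1 -0.0187 [ 0.16038177 -0.16052504  0.68901164 -0.68831123] [ 0.22084858 -0.44823319  0.23087281]
```

View pics/scene0.png

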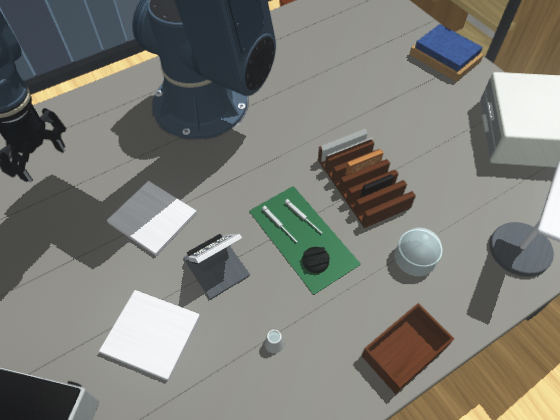

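View pics/top0.png

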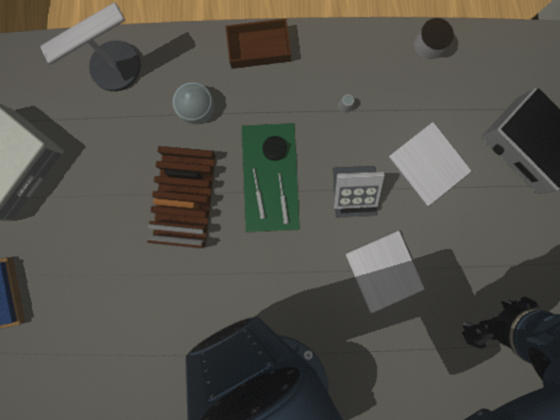

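```bash
python3 - <<'E'
import cv2,numpy as np
t=cv2.imread("pics/top0.png");s=cv2.imread("pics/scene0.png")
a=cv2.resize(t[160:225,325:390],(390,390),interpolation=2);b=cv2.resize(s[225:300,180:255],(390,390),interpolation=2)
cv2.imwrite("pics/case.png",np.hstack([a,b]))
a=cv2.resize(t[140:255,140:225],(400,541),interpolation=2);b=cv2.resize(s[125:230,312:417],(400,400),interpolation=2)
b=np.vstack([b,np.zeros((141,400,3),np.uint8)])
cv2.imwrite("pics/rack.png",np.hstack([a,b]))
E
```

```text
(no output)
```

View pics/case.png

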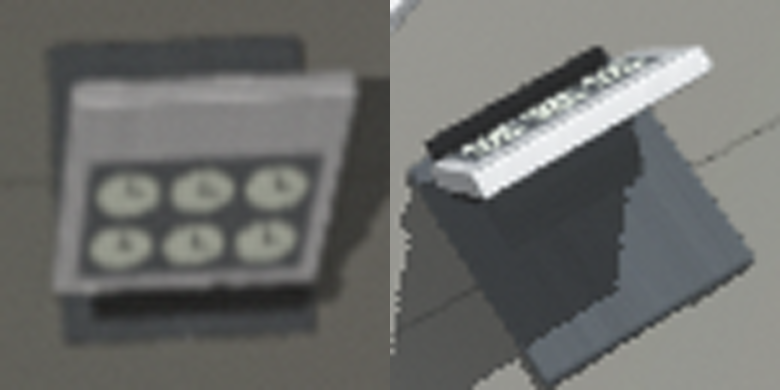

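View pics/rack.png

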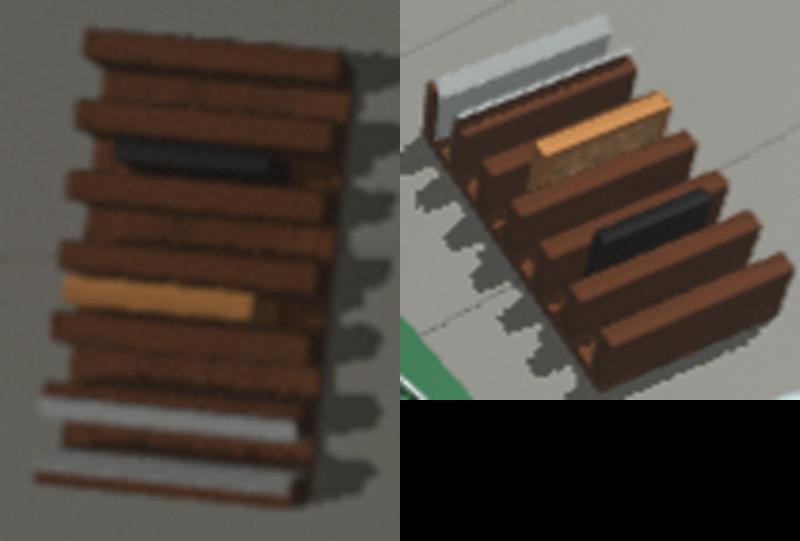

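```bash
cat > h.py <<'E'
import cv2,numpy as np
from workcell import arm
def cam(n):
    c=arm.calibration(n);f=210/np.tan(np.radians(c["vertical_fov"]/2))
    return np.array([[f,0,c["cx"]],[0,f,c["cy"]],[0,0,1]]),np.array([c["k1"],0,0,0,0.]),c["R"],c["t"]
def norm(n,p):
    K,D,R,t=cam(n);return cv2.undistortPoints(np.float64(p).reshape(-1,1,2),K,D).reshape(-1,2)
def onz(n,p,z):
    K,D,R,t=cam(n);q=norm(n,p);d=np.c_[q,np.ones(len(q))]@R;C=-R.T@t
    return C+d*((z-C[2])/d[:,2])[:,None]
def tri(ps,pt):
    P=[np.c_[cam(n)[2],cam(n)[3]] for n in("scene","top")]
    X=cv2.triangulatePoints(P[0],P[1],norm("scene",ps).T,norm("top",pt).T);return (X[:3]/X[3]).T
def proj(n,X):
    K,D,R,t=cam(n);return cv2.projectPoints(np.float64(X).reshape(-1,1,3),cv2.Rodrigues(R)[0],t,K,D)[0].reshape(-1,2)
E
python3 - <<'E'
from h import *
for n in("scene","top"):
    K,D,R,t=cam(n);print(n,K[0,0],-R.T@t)
t=cv2.imread("pics/top0.png").astype(int)
x0,x1,y0,y1=140,225,140,255
c=t[y0:y1,x0:x1]
sat=c.max(2)-c.min(2);
def cont(m,off):
    cs,_=cv2.findContours(m.astype(np.uint8),0,1)
    return [q.reshape(-1,2)+off for q in sorted(cs,key=cv2.contourArea,reverse=True)[:4] if cv2.contourArea(q)>15]
g=t[215:255,140:215];m=((g.max(2)-g.min(2))<18)&(g.min(2)>95)
cv2.imwrite("pics/m.png",cv2.resize(m.astype(np.uint8)*255,None,fx=6,fy=6,interpolation=0))
print(g[:,[15,30,45,60]].min(2).T)
print((g.max(2)-g.min(2))[:,[15,30,45,60]].T)
E
```

```text
scene 506.2064647546384 [ 1.05475065 -0.39223505  1.08183508]
top 446.5501956868445 [ 0.40502159 -0.02991498  1.15627184]
[[ 54  45  44  41  43  37  32  31  34  52  90 111 113 105  74  40  32  33
   31  34  60  85  95  98  97  77  45  36  55  81  87  87  88  89  88  89
   88  88  87  87]
 [ 31  31  34  31  28  23  24  22  29  26  40  81 106 114 111  85  51  31
   25  24  25  41  73  90  96  95  91  65  36  45  73  87  87  88  87  89
   88  88  89  89]
 [ 27  23  31  31  30  31  28  26  22  25  28  32  57  87 111 112 100  72
   37  29  26  22  31  56  84  94  95  93  78  44  33  53  79  88  89  89
   88  89  88  90]
 [ 31  28  30  29  31  29  33  33  26  24  23  29  24  42  81 107 117 112
   90  54  36  28  26  25  41  73  91  94  88  79  60  35  40  72  88  89
   88  87  88  89]]
[[26 31 30 33 36 38 33 36 37 22  5  3  4  4 16 35 39 38 38 25  7  3  3  3
   3 16 31 33 18  9  8  8  9  8  8  8  6  8  8  8]
 [32 35 34 34 27 18 15 21 29 38 26  6  3  3  3 11 26 33 28 18 15 11  2  4
   2  3 10 22 36 29 12  8  8  8  8  8  7  8  8  9]
 [33 33 34 38 39 38 30 19 19 28 36 36 18  6  2  2  7 19 38 41 32 25 15  7
   3  3  2  5 14 32 37 21  9  7  7  7  8  9  7  7]
 [38 35 34 40 43 42 40 41 34 23 20 30 40 23  4  2  1  3 11 30 40 34 24 20
  13  4  3  1  4 11 23 36 30 13  8  8  7  7  7  7]]
```

View pics/m.png

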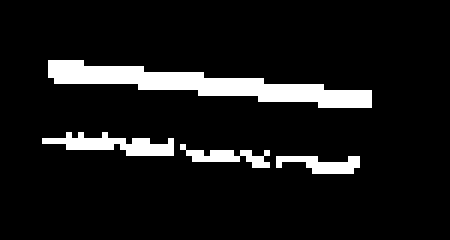

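```bash
python3 - <<'E'
from h import *
t=cv2.imread("pics/top0.png").astype(float);mn=t.min(2)
P=[];W=[]
for x in range(151,201):
    c=mn[:,x]; 
    up=None
    # upper edge: first crossing >65 near expected ; use saturation-free profile
    y0=int(221+ (x-155)*0.11)
    a=[y for y in range(y0,y0+8) if c[y]<66<=c[y+1]]
    y1=y0+14
    b=[y for y in range(y1,y1+12) if c[y]>=66>c[y+1]]
    if a and b:
        u=a[0]+(66-c[a[0]])/(c[a[0]+1]-c[a[0]]); l=b[0]+(c[b[0]]-66)/(c[b[0]]-c[b[0]+1])
        P.append((x,(u+l)/2));W.append(l-u)
P=np.array(P);print(len(P),P[0],P[-1],np.round(W,1))
X=onz("top",P,0.068);k=np.polyfit(X[:,1],X[:,0],1);r=X[:,0]-np.polyval(k,X[:,1]);print(k,np.degrees(np.arctan(k[0])),r.std(),X[0],X[-1])
# ends along y
for row,cols in((228,(145,210)),):pass
g=lambda x:np.polyval(np.polyfit(P[:,0],P[:,1],1),x)
for off in(-6,-5,5,6):
    print(off,[(x,int(mn[int(round(g(x)+off)),x])) for x in list(range(145,154))+list(range(198,208))])
E
```

```text
50 [151.         231.92237903] [200.         236.64979757] [16.2 16.3 16.2 16.1 16.  16.  16.2 16.4 16.3 16.4 16.4 16.4 16.4 16.2
 16.  15.9 16.1 16.1 16.4 16.3 16.2 16.4 16.3 16.2 16.  16.  16.1 16.2
 16.4 16.3 16.2 16.4 16.3 16.3 16.1 15.9 16.1 16.2 16.4 16.4 16.4 16.4
 16.3 16.3 16.2 16.  16.  16.2 16.3 16.1]
[0.11824169 0.37550456] 6.743439347329202 0.00010597100853666402 [0.40980899 0.29036627 0.068     ] [0.3959483  0.16899517 0.068     ]
-6 [(145, 88), (146, 88), (147, 93), (148, 102), (149, 111), (150, 113), (151, 112), (152, 114), (153, 111), (198, 113), (199, 113), (200, 117), (201, 111), (202, 91), (203, 45), (204, 23), (205, 25), (206, 24), (207, 39)]
-5 [(145, 89), (146, 89), (147, 90), (148, 99), (149, 109), (150, 110), (151, 112), (152, 113), (153, 112), (198, 111), (199, 110), (200, 112), (201, 110), (202, 92), (203, 52), (204, 32), (205, 30), (206, 29), (207, 38)]
5 [(145, 87), (146, 89), (147, 94), (148, 95), (149, 95), (150, 95), (151, 96), (152, 94), (153, 97), (198, 98), (199, 96), (200, 94), (201, 76), (202, 47), (203, 30), (204, 26), (205, 25), (206, 41), (207, 51)]
6 [(145, 88), (146, 90), (147, 96), (148, 98), (149, 97), (150, 96), (151, 97), (152, 100), (153, 98), (198, 96), (199, 94), (200, 88), (201, 65), (202, 34), (203, 23), (204, 23), (205, 25), (206, 41), (207, 45)]
```

```bash
python3 - <<'E'
from h import *
def T(*p):return np.array(p)/6.+[325-.5+.083,160-.5+.083]
def S(*p):return np.array(p)/5.2+[180-.4,225-.4]-np.array([390,0])/5.2
r=lambda a:print(np.round(a,4).tolist())
# liner centre
e=np.array([[147.4,231.6],[202.0,236.9]]);X=onz("top",e,.068);r(X);r(X.mean(0));print(np.linalg.norm(X[0]-X[1]))
# foot
F=onz("top",T((50,43),(302,38),(317,330),(63,342)),.008);r(F);r(F.mean(0));print([np.linalg.norm(F[i]-F[(i+1)%4]) for i in range(4)])
# case
A=onz("top",T((74,106),(352,100)),.1317);r(A);print(np.linalg.norm(A[0]-A[1]))
B=onz("top",T((74,82),(356,74)),.1248);r(B);print(np.linalg.norm(B[0]-B[1]))
L=onz("top",T((52,290),(318,284)),.0334);r(L);print(np.linalg.norm(L[0]-L[1]))
# scene back-top edge
C=onz("scene",S((481,198),(712,68)),.1248);r(C);print(np.linalg.norm(C[0]-C[1]))
for Q in(A,B,L,C): d=Q[1]-Q[0];print(np.degrees(np.arctan2(d[0],-d[1])),np.degrees(np.arctan2(d[0],d[1])))
r(tri(S((481,198),(712,68)),T((356,74),(74,82))))
E
```

```text
[[0.4108, 0.2994, 0.068], [0.3952, 0.1641, 0.068]]
[0.403, 0.2317, 0.068]
0.13618197068187216
[[0.5687, -0.1674, 0.008], [0.5687, -0.2772, 0.008], [0.4419, -0.2789, 0.008], [0.4393, -0.169, 0.008]]
[0.5046, -0.2231, 0.008]
[np.float64(0.10979339277436502), np.float64(0.1267904648478743), np.float64(0.1099672227435847), np.float64(0.12937078324325066)]
[[0.5264, -0.1611, 0.1317], [0.5265, -0.2691, 0.1317]]
0.10803729122641977
[[0.5366, -0.1623, 0.1248], [0.5375, -0.2727, 0.1248]]
0.11045491365091305
[[0.4605, -0.162, 0.0334], [0.4604, -0.2746, 0.0334]]
0.11260454065477327
[[0.5393, -0.2717, 0.1248], [0.5378, -0.1616, 0.1248]]
0.11013546878560143
0.04577427889543132 179.9542257211046
0.45483031189823275 179.54516968810177
-0.039672506665272604 -179.96032749333474
-179.17496166457582 -0.8250383354241708
[[0.5381, -0.2723, 0.1234], [0.537, -0.1619, 0.1239]]
```

Look-alikes: the white sheets at top (430,163) and (385,272), the open box (540,140), and the case with six dials at (358,190). The crop confirms the dials, and its measured width is 110 mm, so that is the case. It is the smallest of them. The liner is in the slot nearest the robot, 136 mm long by my measurement. Next I'll plan the poses.

```bash
cat >> h.py <<'E'
from scipy.spatial.transform import Rotation as Ro
def q4(M):
    q=Ro.from_matrix(M).as_quat();return [q[3],q[0],q[1],q[2]]
# case pose: origin p, axes
def case_R(yaw,tilt): # yaw of case about world z from nominal (x_c=-X,y_c=-Y), tilt: top leaning to -x_c
    return Ro.from_euler('z',180+yaw,degrees=True).as_matrix()@Ro.from_euler('y',-tilt,degrees=True).as_matrix()
DEPTH=0.034
def tool(Rc,p,s,up=0.0): # TCP pose for case origin p; s=+-1 jaw z along +-x_c
    y=-Rc[:,2];z=s*Rc[:,0];x=np.cross(y,z)
    return p+Rc[:,2]*(0.120-DEPTH+up),q4(np.c_[x,y,z])
P0=np.array([.4638,-.217,.030]);R0=case_R(0.5,35)
PL=np.array([.403,.2317,.012]);RL=case_R(-6.74,0)
E
python3 - <<'E'
from h import *
print(np.round(R0,3),np.round(RL,3))
for s in(1,-1):
    for nm,a in dict(pre=(R0,P0,s,.08),g=(R0,P0,s,0),out=(R0,P0+R0[:,2]*.04,s,0),up=(R0,P0+R0[:,2]*.04+[0,0,.08],s,0),
       upr=(case_R(0,0),np.array([.45,-.217,.16]),s),mid=(case_R(-3,0),np.array([.42,0.0,.16]),s),hov=(RL,PL+[0,0,.13],s),pl=(RL,PL,s)).items():
        p,q=tool(*a);j=arm.inverse_kinematics(p,q);print(s,nm,np.round(p,3),None if j is None else np.round(j,2))
E
```

```text
[[-0.819  0.009  0.574]
 [-0.007 -1.     0.005]
 [ 0.574  0.     0.819]] [[-0.993 -0.117  0.   ]
 [ 0.117 -0.993  0.   ]
 [ 0.     0.     1.   ]]
1 pre [ 0.559 -0.216  0.166] None
1 g [ 0.513 -0.217  0.1  ] [-0.3   0.99  0.74  1.91 -0.18 -1.83]
1 out [ 0.536 -0.216  0.133] None
1 up [ 0.536 -0.216  0.213] None
1 upr [ 0.45  -0.217  0.246] [-0.45  0.21 -0.    1.36  0.   -2.02]
1 mid [0.42  0.    0.246] [ 0.    0.05 -0.19  1.33  0.   -1.52]
1 hov [0.403 0.232 0.228] [ 0.52  0.14 -0.13  1.3   0.   -0.93]
1 pl [0.403 0.232 0.098] [ 0.52  0.21 -0.38  0.98  0.   -0.93]
-1 pre [ 0.559 -0.216  0.166] None
-1 g [ 0.513 -0.217  0.1  ] [-0.3   0.99  0.74  1.91 -0.18  1.31]
-1 out [ 0.536 -0.216  0.133] None
-1 up [ 0.536 -0.216  0.213] None
-1 upr [ 0.45  -0.217  0.246] [-0.45  0.21 -0.    1.36  0.    1.12]
-1 mid [0.42  0.    0.246] [ 0.    0.05 -0.19  1.33  0.    1.62]
-1 hov [0.403 0.232 0.228] [ 0.52  0.14 -0.13  1.3   0.    2.21]
-1 pl [0.403 0.232 0.098] [ 0.52  0.21 -0.38  0.98  0.    2.21]
```

```bash
cat >> h.py <<'E'
def tool2(Rc,p,s,phi,yg=0.,hg=.104,back=0.0):
    a=np.radians(phi);y=-(np.cos(a)*Rc[:,2]+np.sin(a)*Rc[:,1]);z=s*Rc[:,0];x=np.cross(y,z)
    g=p+Rc[:,2]*hg+Rc[:,1]*yg
    return g+y*(0.0187-back),q4(np.c_[x,y,z])
E
python3 - <<'E'
from h import *
for phi in range(-90,91,10):
  for s in(1,-1):
    o=[]
    for nm,a,b in (('pre',(R0,P0),.08),('g',(R0,P0),0),('out',(R0,P0+R0[:,2]*.04),0),('up',(R0,P0+R0[:,2]*.04+[0,0,.08]),0),
       ('upr',(case_R(0,0),np.array([.45,-.217,.16])),0),('mid',(case_R(-3,0),np.array([.42,0.0,.16])),0),('hov',(RL,PL+[0,0,.13]),0),('pl',(RL,PL),0)):
        p,q=tool2(*a,s,phi,back=b);j=arm.inverse_kinematics(p,q);o.append('-' if j is None else nm)
    print(phi,s,*o)
E
```

```text
-90 1 - g - - - - - -
-90 -1 - g - - - - - -
-80 1 pre g out up upr - - -
-80 -1 pre g out up upr - - -
-70 1 pre g out up upr mid - -
-70 -1 pre g out up upr mid - -
-60 1 pre g out up upr mid - pl
-60 -1 pre g out up upr mid - pl
-50 1 pre g out up upr mid hov pl
-50 -1 pre g out up upr mid hov pl
-40 1 pre g out up upr mid hov pl
-40 -1 pre g out up upr mid hov pl
-30 1 pre g out up upr mid hov pl
-30 -1 pre g out up upr mid hov pl
-20 1 pre g out - upr mid hov pl
-20 -1 pre g out - upr mid hov pl
-10 1 - g out - upr mid hov pl
-10 -1 - g out - upr mid hov pl
0 1 - g - - upr mid hov pl
0 -1 - g - - upr mid hov pl
10 1 - g - - upr mid hov pl
10 -1 - g - - upr mid hov pl
20 1 - - - - upr mid hov pl
20 -1 - - - - upr mid hov pl
30 1 - - - - upr mid hov pl
30 -1 - - - - upr mid hov pl
40 1 - - - - upr mid hov pl
40 -1 - - - - upr mid hov pl
50 1 - - - - upr mid hov pl
50 -1 - - - - upr mid hov pl
60 1 - - - - - mid hov pl
60 -1 - - - - - mid hov pl
70 1 - - - - - mid hov pl
70 -1 - - - - - mid hov pl
80 1 - - - - - mid hov pl
80 -1 - - - - - mid hov pl
90 1 - - - - - - - -
90 -1 - - - - - - - -
```

```bash
python3 - <<'E'
from h import *
for phi in(-30,-35,-40):
  for s in(1,-1):
    print(phi,s)
    for nm,a,b in (('pre',(R0,P0),.08),('g',(R0,P0),0),('out',(R0,P0+R0[:,2]*.04),0),('up',(R0,P0+R0[:,2]*.04+[-.03,0,.07]),0),
       ('upr',(case_R(0,0),np.array([.45,-.217,.16])),0),('mid',(case_R(-3,0),np.array([.42,0.0,.16])),0),('hov',(RL,PL+[0,0,.11]),0),('pl',(RL,PL),0)):
        p,q=tool2(*a,s,phi,back=b);j=arm.inverse_kinematics(p,q);print('  ',nm,np.round(p,3),None if j is None else np.round(j,2))
E
```

```text
-30 1
   pre [ 0.554 -0.186  0.159] [-0.04  0.93  0.68  1.9  -0.55 -1.61]
   g [ 0.514 -0.226  0.102] [-0.1   0.85  0.38  1.66 -0.58 -1.68]
   out [ 0.537 -0.226  0.135] [-0.1   0.89  0.54  1.78 -0.58 -1.67]
   up [ 0.507 -0.226  0.205] [-0.1   0.78  0.51  1.86 -0.58 -1.68]
   upr [ 0.45  -0.226  0.248] [-0.15  0.1  -0.23  1.15 -0.52 -1.74]
   mid [ 0.42  -0.009  0.248] [ 0.33  0.18 -0.14  1.46 -0.48 -1.13]
   hov [0.402 0.222 0.21 ] [ 0.73  0.49  0.17  1.66 -0.34 -0.65]
   pl [0.402 0.222 0.1  ] [ 0.73  0.55 -0.02  1.41 -0.34 -0.65]
-30 -1
   pre [ 0.554 -0.186  0.159] [-0.04  0.93  0.68  1.9  -0.55  1.53]
   g [ 0.514 -0.226  0.102] [-0.1   0.85  0.38  1.66 -0.58  1.46]
   out [ 0.537 -0.226  0.135] [-0.1   0.89  0.54  1.78 -0.58  1.47]
   up [ 0.507 -0.226  0.205] [-0.1   0.78  0.51  1.86 -0.58  1.46]
   upr [ 0.45  -0.226  0.248] [-0.15  0.1  -0.23  1.15 -0.52  1.4 ]
   mid [ 0.42  -0.009  0.248] [ 0.33  0.18 -0.14  1.46 -0.48  2.01]
   hov [0.402 0.222 0.21 ] [ 0.73  0.49  0.17  1.66 -0.34  2.49]
   pl [0.402 0.222 0.1  ] [ 0.73  0.55 -0.02  1.41 -0.34  2.49]
-35 1
   pre [ 0.55
[... 1442 characters left out ...]
 0.27 -0.12  1.54 -0.61 -0.99]
   hov [0.402 0.22  0.212] [ 0.78  0.62  0.28  1.81 -0.41 -0.55]
   pl [0.402 0.22  0.102] [ 0.78  0.69  0.12  1.58 -0.41 -0.55]
-40 -1
   pre [ 0.55  -0.177  0.154] [ 0.04  0.9   0.52  1.83 -0.68  1.6 ]
   g [ 0.515 -0.229  0.103] [-0.04  0.83  0.28  1.59 -0.72  1.52]
   out [ 0.538 -0.228  0.136] [-0.04  0.86  0.42  1.71 -0.72  1.52]
   up [ 0.508 -0.228  0.206] [-0.04  0.75  0.39  1.78 -0.72  1.52]
   upr [ 0.45  -0.229  0.25 ] [-0.06  0.12 -0.29  1.11 -0.7   1.5 ]
   mid [ 0.419 -0.012  0.25 ] [ 0.42  0.27 -0.12  1.54 -0.61  2.16]
   hov [0.402 0.22  0.212] [ 0.78  0.62  0.28  1.81 -0.41  2.59]
   pl [0.402 0.22  0.102] [ 0.78  0.69  0.12  1.58 -0.41  2.59]
```

```bash
python3 - <<'E'
from h import *
p,q=tool2(R0,P0,-1,-35,back=.08)
ok=None
for d in([-.05,.04,.1],[-.06,.06,.06],[-.08,.04,.06],[-.04,.05,.05]):
    j=arm.inverse_kinematics(p+d,q);print(d,None if j is None else np.round(j,2))
    if j is not None: ok=d;break
arm.move_gripper(.5)
if ok is not None: arm.reach(p+ok,q)
arm.servo_line(p,q,max_speed=.12)
print(arm.read_time(),arm.read_position(),p,arm.read_force())
for n in("scene","top"): cv2.imwrite(f"pics/{n}1.png",arm.capture(n))
s=cv2.imread("pics/scene1.png")[150:310,110:310];cv2.imwrite("pics/s1.png",cv2.resize(s,None,fx=3.5,fy=3.5,interpolation=2))
E
```

```text
[-0.05, 0.04, 0.1] [ 0.06  0.76  0.56  2.01 -0.58  1.62]
3.4417 [ 0.55209465 -0.18082596  0.15700245] [ 0.55194333 -0.18106921  0.15632473] [ 0.37021634  0.27732586 -0.51826199]
```

View pics/s1.png

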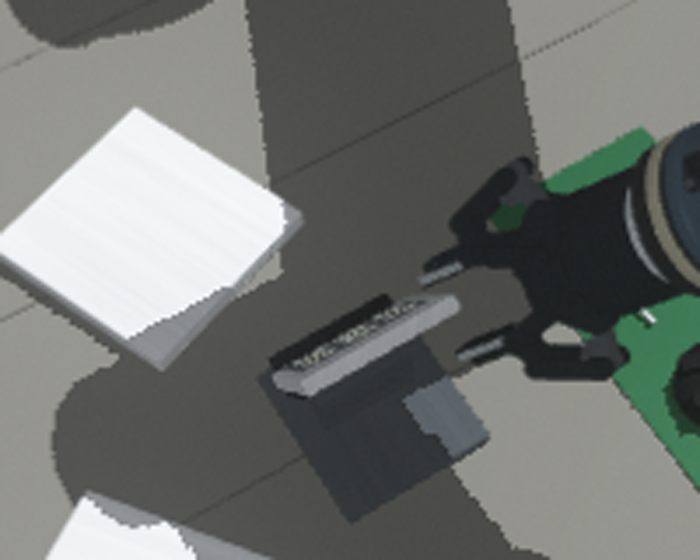

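The crop shows the fingertips at (440,272) and (480,350) on either side of the case's top edge. The alignment is good, so I'll advance and grip.

```bash
python3 - <<'E'
from h import *
p,q=tool2(R0,P0,-1,-35,back=.035);arm.servo_line(p,q,max_speed=.1);print(arm.read_force())
p,q=tool2(R0,P0,-1,-35);arm.servo_line(p,q,max_speed=.08);print(arm.read_force(),arm.read_position()-p)
arm.move_gripper(0.0);print(arm.read_width(),arm.read_width()*.085,arm.read_force(),arm.read_position()-p)
p2,_=tool2(R0,P0+R0[:,2]*.012,-1,-35);arm.servo_line(p2,q,max_speed=.04);print(arm.read_force(),arm.read_width(),arm.read_time())
cv2.imwrite("pics/s2.png",cv2.resize(arm.capture("scene")[190:310,150:310],None,fx=4,fy=4,interpolation=2))
E
```

```text
[ 0.12430907 -0.01229813 -0.29765215]
[ 0.32788455  0.51258931 -0.14847466] [0.00031714 0.00021604 0.00039414]
0.12997397010756817 0.011047787459143294 [4.35294658 2.71672911 4.34659119] [0.0005566  0.00018495 0.00022002]
[ 0.69696831  0.29503487 -2.30537759] 0.13031692430907615 5.55
```

View pics/s2.png

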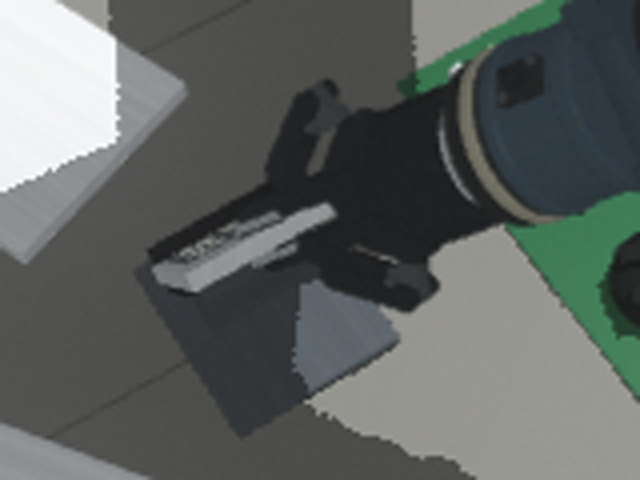

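The case is held between the pads with an 11 mm opening reading and a 2.3 N load. Next I'll move it out and across to the rack.

```bash
python3 - <<'E'
from h import *
def go(R,P,v):
    p,q=tool2(R,np.array(P),-1,-35);arm.servo_line(p,q,max_speed=v)
go(R0,P0+R0[:,2]*.045,.1)
go(R0,P0+R0[:,2]*.045+[-.03,0,.07],.15)
go(case_R(0,0),[.45,-.217,.16],.12)
go(case_R(-3,0),[.42,0,.16],.2)
go(RL,PL+[0,0,.10],.2)
arm.hold(.3)
print(arm.read_time(),arm.read_force(),arm.read_width(),arm.read_position()-tool2(RL,PL+[0,0,.10],-1,-35)[0])
for n in("scene","top"): cv2.imwrite(f"pics/{n}3.png",arm.capture(n))
a=cv2.imread("pics/scene3.png")[90:240,290:430];b=cv2.imread("pics/top3.png")[160:300,130:230]
cv2.imwrite("pics/s3.png",cv2.resize(a,None,fx=4,fy=4,interpolation=2));cv2.imwrite("pics/t3.png",cv2.resize(b,None,fx=4,fy=4,interpolation=2))
E
```

```text
10.7167 [-0.80494163  0.59709969 -3.10402157] 0.13228498510680253 [ 8.06406972e-05 -3.18807369e-04  2.32564596e-04]
```

View pics/s3.png

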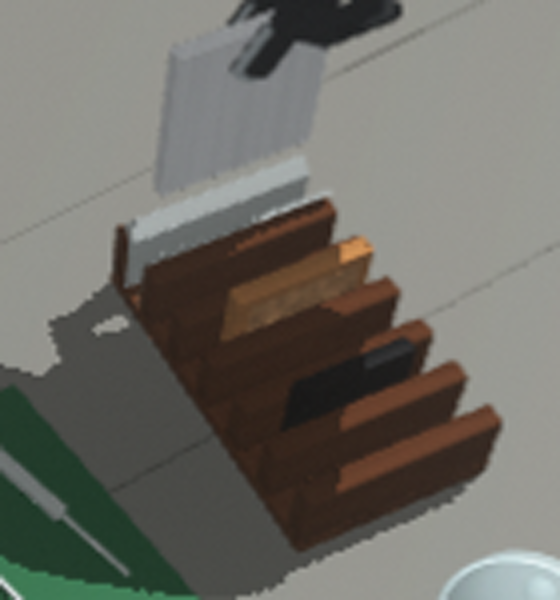

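View pics/t3.png

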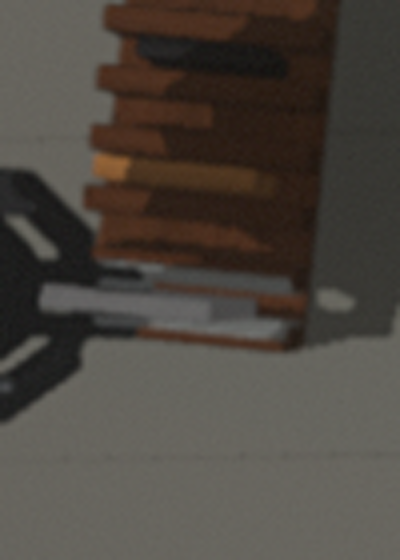

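```bash
python3 - <<'E'
from h import *
t=cv2.imread("pics/top3.png").astype(int).min(2)
print(t[228:246,140:206:5].T)
# expected
P=PL+[0,0,.10]
c=lambda x,y,z:P+RL@np.array([x,y,z])
for nm,v in dict(tops=[c(x,y,.12) for x in(.006,-.006) for y in(.055,-.055)],bot=[c(x,y,0) for x in(.006,-.006) for y in(.055,-.055)]).items():
    print(nm,np.round(proj("top",v),1).tolist(),np.round(proj("scene",v),1).tolist())
E
```

```text
[[ 28  26  31  50  62  75  88  89  80  59  35  28  29  28  26  40  74  87]
 [ 26  25  38  75  92  97  99 100  94  82  50  31  26  29  28  28  30  32]
 [ 27  27  27  47  82  96  99 100  96  73  41  29  27  28  30  28  30  41]
 [ 31  44  58  58  64  86  96 100  97  81  59  64  65  50  31  34  66  89]
 [ 28  42  60  67  60  80  97 100 101  96  74  65  68  55  37  35  57  84]
 [ 54  48  63  69  63  74  93 100 101 100  91  73  69  61  42  36  56  84]
 [ 75  69  55  43  56  74  89  97  98  98  98  96 100  97  66  36  43  79]
 [ 70  73  65  51  48  65  82  95  98  99 100  97 101 104  82  47  33  57]
 [ 66  73  70  56  41  57  74  88  98  99  99  98  96  97  95  71  39  43]
 [ 58  71  71  65  52  51  64  72  72  73  72  73  89 102 103  82  49  36]
 [ 54  70  73  70  58  46  58  70  72  72  75  81  93 100 101  98  73  39]
 [ 40  58  72  73  66  51  34  34  29  25  33  60  90 100 103 104  84  49]
 [ 31  53  68  74  73  61  41  30  32  25  27  44  68  78  72  67  58  42]
 [ 22  23  20  21  29  37  35  33  31  29  25  29  35  34  27  25  30  29]]
tops [[181.5, 240.3], [130.0, 235.0], [182.1, 234.5], [130.6, 229.3]] [[331.5, 100.8], [371.9, 85.9], [334.1, 104.1], [374.6, 89.1]]
bot [[192.9, 239.2], [147.0, 234.6], [193.4, 234.1], [147.6, 229.5]] [[327.6, 135.3], [365.0, 121.0], [330.0, 138.5], [367.4, 124.1]]
```

The held case's corners in both views agree with prediction to about 1 px: at top, (183,234) seen against (182,234.5) expected. So I'll lower it in steps, watching the force.

```bash
cat > low.py <<'E'
from h import *
import sys
RL=case_R(-6.74,0)
def low(hs,dx=0,v=.04,lim=12):
    for h in hs:
        p,q=tool2(RL,PL+[0,0,h]+RL[:,0]*dx,-1,-35);arm.servo_line(p,q,max_speed=v)
        f=arm.read_force();fc=RL.T@f
        print(round(h,3),np.round(fc,1),np.round(RL.T@arm.read_wrist_torque(),2),np.round((arm.read_position()-p)*1e3,1),round(arm.read_time(),1),flush=True)
        if abs(fc[0])>lim or fc[2]>lim: break
E
python3 -c "
from low import *
low([.07,.06,.055,.05,.045,.04,.035,.03,.025,.02])"
```

```text
0.07 [-1.1  1.1 -2.3] [-0.8   0.   -0.02] [0.1 0.  0.2] 11.7
0.06 [-0.2  0.7 -3.6] [-0.84  0.02  0.02] [-0.1 -0.1 -0.2] 12.1
0.055 [ 0.1 -0.  -3.2] [-0.83  0.02  0.01] [-0.1 -0.1 -0.2] 12.4
0.05 [-0.1  0.5 -3.2] [-0.86  0.04 -0.02] [-0.1 -0.1 -0.2] 12.7
0.045 [-1.3  0.6 -2.7] [-0.86  0.03  0.01] [-0.1 -0.1 -0.2] 12.9
0.04 [ 0.  -0.9 -2.2] [-0.84 -0.04 -0.02] [-0.1 -0.1 -0.2] 13.2
0.035 [-0.1 -0.  -2.5] [-0.84 -0.04 -0.01] [-0.1 -0.1 -0.2] 13.5
0.03 [ 0.   0.4 -2.7] [-0.84 -0.04  0.05] [-0.1 -0.1 -0.2] 13.8
0.025 [-0.8 -0.2 -2.4] [-0.81 -0.05  0.04] [-0.1 -0.1 -0.2] 14.0
0.02 [ 0.8  0.8 -2.9] [-0.79 -0.04 -0.05] [-0.1 -0.1 -0.2] 14.3
```

No side force so far, so I'll continue down to the floor.

```bash
python3 -c "
from low import *
low([.015,.011,.008,.006,.004,.003,.002,.001,0,-.001,-.002,-.003,-.004],v=.02,lim=4)"
```

```text
0.015 [-0.9 -0.1 -3.2] [-0.84 -0.01 -0.03] [-0.1 -0.  -0.1] 14.7
0.011 [-0.3  0.1 -2.2] [-0.75 -0.04  0.03] [-0.1 -0.1 -0.1] 15.1
0.008 [-0.   0.6 -3.8] [-0.77  0.04  0.04] [-0.1 -0.1 -0.1] 15.4
0.006 [-0.4 -0.5 -3.3] [-0.77 -0.01  0.  ] [-0.  -0.  -0.1] 15.6
0.004 [-0.9 -0.6 -1.8] [-0.8   0.    0.01] [-0.  -0.  -0.1] 15.9
0.003 [ 0.1  0.3 -3. ] [-0.85  0.07  0.03] [-0. -0. -0.] 16.1
0.002 [ 1.2  0.6 -3. ] [-0.77  0.05  0.01] [-0. -0. -0.] 16.4
0.001 [ 0.  -0.3 -2.8] [-0.81 -0.02  0.02] [-0. -0. -0.] 16.6
0 [ 0.   0.8 -0.3] [-0.62  0.01  0.  ] [ 0.  -0.   0.1] 16.9
-0.001 [ 0.6  3.4 13.5] [ 0.9  -0.25 -0.09] [ 0.1 -0.3  0.9] 17.1
```

```bash
python3 - <<'E'
from low import *
low([0],v=.02)
arm.move_gripper(.4);print(arm.read_width(),arm.read_force())
p,q=tool2(RL,PL,-1,-35,back=.09);arm.servo_line(p,q,max_speed=.1)
try: arm.servo_line(p+[-.08,.02,.08],q,max_speed=.15)
except arm.MotionError as e: print(e)
arm.hold(.3);print(arm.read_time(),arm.read_position(),arm.read_force())
for n in("scene","top"): cv2.imwrite(f"pics/{n}4.png",arm.capture(n))
a=cv2.imread("pics/scene4.png")[90:240,290:430];b=cv2.imread("pics/top4.png")[130:270,130:230]
cv2.imwrite("pics/s4.png",cv2.resize(a,None,fx=4,fy=4,interpolation=2));cv2.imwrite("pics/t4.png",cv2.resize(b,None,fx=4,fy=4,interpolation=2))
c=lambda x,y,z:PL+RL@np.array([x,y,z])
v=[c(x,y,.12) for x in(.006,-.006) for y in(.055,-.055)]
print(np.round((proj("top",v)-[130,130])*4).tolist(),np.round((proj("scene",v)-[290,90])*4).tolist())
E
```

```text
0 [0.  1.2 2. ] [-0.42  0.01 -0.02] [ 0. -0.  0.] 17.4
0.4052628816376114 [0.9934141  0.07699126 0.39109383]
19.9833 [0.32799732 0.29208177 0.25409918] [-0.32693053 -0.18371165 -0.55413893]
[[245.0, 438.0], [58.0, 419.0], [247.0, 417.0], [60.0, 398.0]] [[153.0, 160.0], [304.0, 102.0], [162.0, 173.0], [314.0, 115.0]]
```

View pics/s4.png

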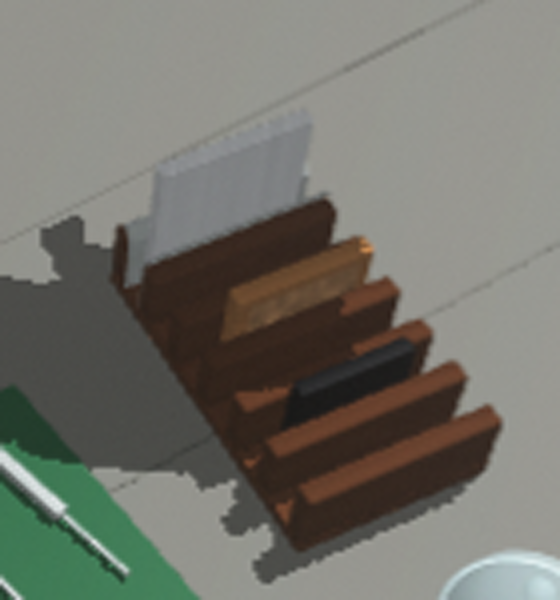

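View pics/t4.png

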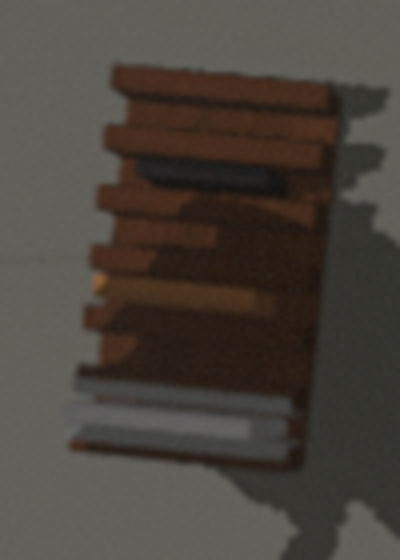

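View pics/scene4.png

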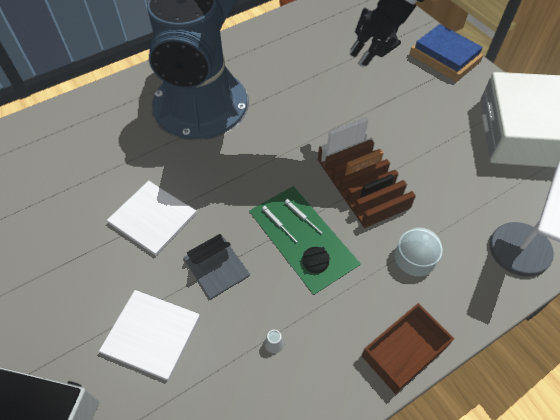

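The case stands in the liner. At top its end is near crop (250,417–438), against (246,417–438) expected. The scene corners (160,165) and (312,112) also fit. The board, tray, drivers, holder, loupe and dome look unmoved, and the arm is clear.

```bash
python3 - <<'E'
from workcell import arm
arm.hand_in();print(arm.read_time())
E
```

```text
the job is handed in; nothing more can be done
the job is handed in; nothing more can be done
```

The dial case is standing upright in the steel-lined slot, and I handed the job in at about 20 s of the 43 s allowed; hand-in gives no verdict. I gripped it by its plain top, pulled it out along the slope and turned it upright. I then lowered it in small steps with no noticeable side force until it touched the slot floor at the expected height.

**Force check:** floor contact peaked at about 13.5 N upward, from one 1 mm step past the floor that I backed off before releasing.

**Position check:** after release, the top corners of the case matched their predicted positions in both views. The only difference was about 1 px, roughly 2–3 mm along the slot, well inside the 22 mm allowed.

**Surroundings:** the short board and tray, holder, screwdrivers, loupe and dome looked unmoved in the last pictures, though I judged that by eye and did not measure it. The gripper had backed well clear of everything. No check failed.

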